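# Snap the cover onto the terminal tray

## Robot

A 6-joint arm with a two-finger parallel gripper is mounted at the origin on the work surface. World frame = base frame: x ahead of the robot, y to its left, z up, the work surface at z = 0. Lengths are in m, angles in degrees, forces in N, time in s.
With the tool pointing down it reaches from about 0.375 to 0.9 m from the base axis. Payload 3.1 kg.
Tool frame: the origin (TCP) lies at the very end of the fingers, on their centre line; the grasp point (between the pads) lies 19 mm behind it; z points along the fingers, y is the line along which they close (so a half turn about z gives the same grasp; the last joint's range is limited). The gripper opens to 87 mm and grips with 3 to 60 N. Pads are 19 mm wide; open, the fingers measure 117 mm over their backs; the gripper's body (75 mm by 190 mm) begins 51 mm behind the grasp point.
Start: joints at [-77.149, 30.224, 82.088, -0, 67.689, -10.227], TCP at [0.245, -0.575, 0.223] pointing down, gripper open.
Joint ranges: [-176.69, 176.69], [-43.24, 126.21], [12.49, 139.97], [-82, 262], [0, 151.66], [-163.58, 163.58]. Speed limits (degrees/s): [159.86, 159.86, 180, 180, 180, 180].

## Interface

Orientations are given as [roll, pitch, yaw] about the fixed x, y, z axes, in that order (R = Rz(yaw) Ry(pitch) Rx(roll)).
In Python, from station import telemetry, optics, order gives the robot as it stands.
- The arm moves only by the tool apply_moves, never from a script. Its argument "rows" is a list of rows, each an object with "slide": the shift along the tool's x, y, z in cm, a list of three; "rotation": the turn, a rotation vector about the tool's x, y, z in rad, a list of three. In form: [{"slide": [tx, ty, tz], "rotation": [rx, ry, rz]}, ...]. A call has 1 to 20 rows; each row shifts and turns the commanded pose from where the row before left it, along the tool's axes as they then stand; what a row does not reach is not made up. A row lasts 1/10 s, in which the tool goes at most 50 mm and 8.59 degrees, less where a joint would pass 70% of its speed; a pose out of reach is approached as far as the arm can. A call is refused whole if a number of a shift passes 5 or a number of a turn 0.15, either way. A call with a gripper value outside its range is refused whole. "grip" is the closure, from 0 (fully open) to 1 (shut), set as the call begins (left out, the last holds). The fingers move at their own pace and stop on an object; "squeeze" is the grip in N (left out, the last holds). Time passes only in rows, so rows that do not move let the fingers close. It gives the time, the measured TCP pose, the force, the opening and the grip force at its end, in the units of the state.
- telemetry.state(): the state, without advancing time (a new reading comes with each control period).
- optics.grab_frame(name): name is "scene" or "top"; returns a dict with "frame" (384x512x3 uint8, red, green, blue), "fx", "fy", "cx", "cy" (pixels), "k1" (the pictures are not rectified: a ray, as slopes to the right and down, at radius r is drawn at 1 + k1 r^2 times it, then the intrinsics apply), "T" (4x4, takes a point from camera to world coordinates). Camera axes: x right, y down, z forward; pixel columns grow to the right and rows downward; lengths in m; the calibration is good to about 2 mm. A picture is of the moment at which its call begins. There is no depth.
- order.close_job(): hands the job in; it is judged then, once.
The state is a dict: "clock": time; "joints": joint angles; "qvel": joint speeds; "effort": joint torques, N m; "eef_pos": TCP position; "ee_rot": TCP orientation; "wrist_force": force on the tool from outside, world axes, zero at the start; "moment": the same for the moment, N m; "grip_width": opening from 0.0 (shut) to 1.0 (fully open); "grasp_force": force on a finger pad.
Only numpy, scipy, OpenCV 4.12 (cv2) and the standard library are available. Lean on these libraries where they do the work, as an engineer would, in place of code of your own. Each camera call takes 0.05 s, during which the arm holds its last target. There are 200 camera calls.

## Task

Two plates with black bow handles lie on the welding bench. Take the one with a hole in each corner, set it over the four white snap studs of the open terminal tray and press it down evenly until it has clicked past the catches of all four studs and sits fully home, then let go. Leave the blank plate, the one without holes, where it is.

Things in the scene. Friction and masses are not known exactly. Their poses are not given: they have to be found in the camera images.
- cover_handle (a point): Centre of the cover's handle bar, 30 mm above the cover's underside; z up, x along bar and plate. Cover: loose bare aluminium plate 140 x 116 x 5 mm, 0.2 kg, a round 24 mm hole in each corner (centres at x +-50, y +-38 mm). Black bow handle over its middle: bar 70 long (x), 12 wide, 12 high, 19 mm clear above the plate. Lies flat on the bench left or right of the tray; fits either way round.
- tray: Open grey steel terminal tray fixed to the bench, 160 x 136 mm, walls 32 mm high, electrical parts inside. Origin: centre of its underside, on the bench; x along its long side, z up. Four white plastic snap studs stand in it at x +-50, y +-38 mm, their pointed tips 73 mm above the origin. With the cover fully home its bar centre is 66 mm above the origin.
- tray_seat (a point): Middle of the seat, 36 mm above the tray's origin, same axes. Each stud has a 32 mm shoulder up to this height, which the cover rests on, then a 20 mm core, and from 19 to 37 mm above the seat a guiding cone. Two spring catches per stud spread down and out to 30 mm across, 7 mm above the seat; a plate pressed at its middle with about 10 N folds them in and they snap out above it. Its weight alone does not.
- blank_handle (a point): Centre of the blank plate's handle bar, 30 mm above that plate's underside. Same size, metal and handle as the cover but without any holes; it lies flat on the other side of the tray and is to be left alone.
Things that resemble listed ones, but are neither listed nor needed, are in the scene too. Leave any orange or yellow look-alike of the part that bears cover_handle alone.

How it is judged:
By the outcome, as a careful person would: the job done as asked, in the order asked, and still so for the second after the job is handed in, with the robot touching nothing.
It also fails if it takes over 45 s, if anything falls off the work surface, if the arm or the gripper's body presses on something with over 40 N, if the wrist force passes 120 N, or if a joint passes its speed limit or range.

## Working session

There is one attempt and no reset: what is moved stays moved. The work goes in short steps, Python scripts to look and compute and a tool call to move; the robot and the scene stay as the last step left them, time stands still between calls to the robot, and variables do not carry over. Pictures are saved under pics/ and viewed, at most 10 in all, crops included, and the job is handed in when it is done.

Besides the shell and the picture viewer there is one more tool, called after ">>>" by a JSON object that holds its "method" and its "body". apply_moves: Moves the arm, as the interface text tells. Its arguments: {"type":"object","properties":{"rows":{"type":"array","items":{"type":"object","properties":{"slide":{"type":"array","items":{"type":"number"}},"rotation":{"type":"array","items":{"type":"number"}}}}},"grip":{"type":"number"},"squeeze":{"type":"number"}},"required":["rows"]}

```bash
mkdir -p pics; cat > h.py <<'E'
import numpy as np, cv2
from station import telemetry, optics, order
def grab(n):
    f=optics.grab_frame(n); np.savez(f'{n}.npz',**{k:np.array(v) for k,v in f.items()}); return f
def load(n): return dict(np.load(f'{n}.npz'))
def ray(f,uv):
    K=np.array([[f['fx'],0,f['cx']],[0,f['fy'],f['cy']],[0,0,1]],float)
    p=cv2.undistortPoints(np.array(uv,float).reshape(-1,1,2),K,np.array([float(f['k1']),0,0,0,0])).reshape(-1,2)
    d=np.c_[p,np.ones(len(p))]@f['T'][:3,:3].T
    return f['T'][:3,3],d
def onplane(f,uv,z):
    o,d=ray(f,uv); return o+d*((z-o[2])/d[:,2])[:,None]
def proj(f,P):
    c=(np.array(P,float).reshape(-1,3)-f['T'][:3,3])@f['T'][:3,:3]
    s=c[:,:2]/c[:,2:]; s=s*(1+float(f['k1'])*(s**2).sum(1))[:,None]
    return s*[f['fx'],f['fy']]+[f['cx'],f['cy']]
E
python3 - <<'E'
from h import *
for n in('scene','top'):
    f=grab(n); print(n,f['fx'],f['k1'],np.round(f['T'],3).tolist())
    cv2.imwrite(f'pics/{n}0.png',cv2.resize(f['frame'][:,:,::-1],(800,600),interpolation=cv2.INTER_CUBIC))
print(telemetry.state())
E
```

```text
scene 420.7760478570215 0.022121756410399405 [[0.552, 0.487, -0.677, 1.446], [0.834, -0.344, 0.432, -0.806], [-0.022, -0.803, -0.596, 0.922], [0.0, 0.0, 0.0, 1.0]]
top 445.86775627994945 -0.05248697833707305 [[0.022, -0.998, 0.065, 0.378], [-1.0, -0.022, 0.002, -0.161], [-0.001, -0.065, -0.998, 1.537], [0.0, 0.0, 0.0, 1.0]]
{'clock': 0.1, 'joints': array([-7.71475587e+01,  3.02726282e+01,  8.21488004e+01, -5.97647411e-04,
        6.76899475e+01, -1.02269781e+01]), 'qvel': array([-0.00648162, -0.19265757, -0.11811829,  0.12808555,  0.06237159,
        0.01412765]), 'effort': array([ 1.20632872e-04, -4.40986454e+01, -1.77149910e+01,  6.35225535e-02,
        5.33709757e-02, -4.48651429e-05]), 'eef_pos': array([ 0.24488278, -0.57431191,  0.22168169]), 'ee_rot': array([-1.79890295e+02, -1.92309294e-02,  2.30796285e+01]), 'wrist_force': array([ 0.26086962,  0.36310529, -0.45247658]), 'moment': array([-0.00631988,  0.01290666,  0.00740341]), 'grasp_force': 0.0, 'grip_width': 1.0000339809750451}
```

View pics/top0.png

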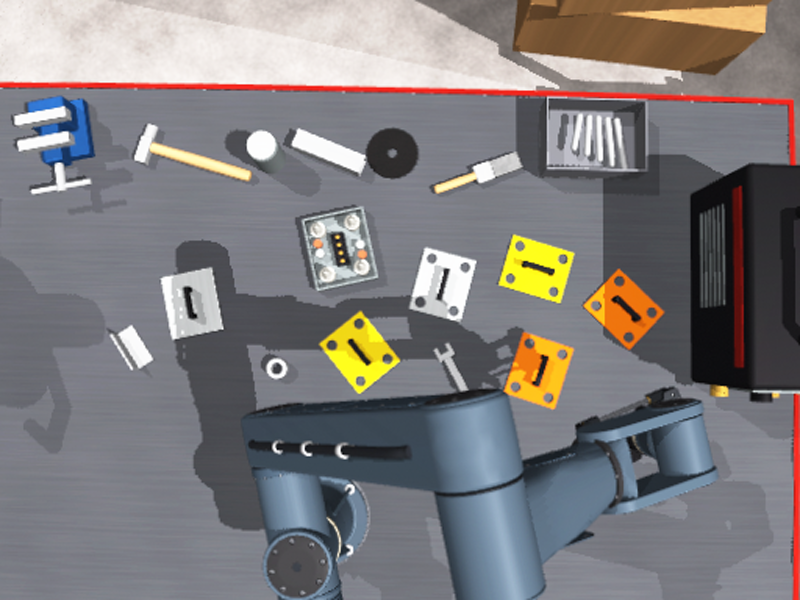

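View pics/scene0.png

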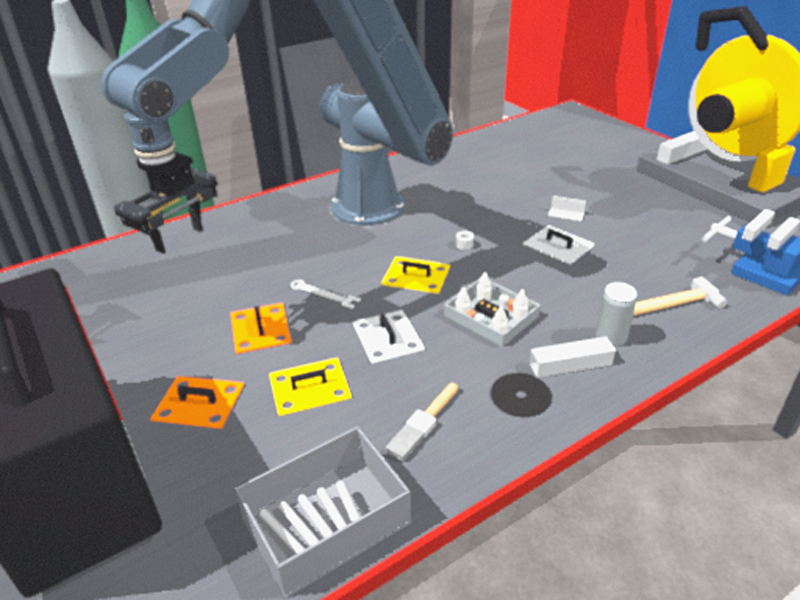

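The top view shows three candidate plates in bare metal or with similar handles:
- (443,285) is white/bare with a hole in each corner, so it fits the cover.
- (192,303) is bare without holes, so it is the blank.
- The yellow and orange plates at (537,268), (360,352), (540,370) and (624,308) are look-alikes to leave alone.

The tray is at (340,248). I'll confirm in an enlarged crop and measure.

```bash
python3 - <<'E'
from h import *
f=load('top'); im=f['frame']
c=im[125:260,95:315]; cv2.imwrite('pics/crop1.png',cv2.resize(c[:,:,::-1],None,fx=3.6,fy=3.6,interpolation=cv2.INTER_CUBIC))
hsv=cv2.cvtColor(im,cv2.COLOR_RGB2HSV)
# cover plate
m=((hsv[:,:,2]>150)&(hsv[:,:,1]<50)).astype(np.uint8)
n,l,s,ce=cv2.connectedComponentsWithStats(m)
for i in range(1,n):
    if s[i,4]>150 and 90<ce[i][0]<330 and 120<ce[i][1]<240: print('white',s[i],ce[i].round(1))
i=l[190,270] or l[200,270]
lab=(l==i).astype(np.uint8)
cs,h=cv2.findContours(lab,cv2.RETR_CCOMP,cv2.CHAIN_APPROX_NONE)
for cc,hh in zip(cs,h[0]):
    a=cv2.contourArea(cc)
    if a<15: continue
    r=cv2.minAreaRect(cc)
    zz=.005 if a>600 or a<120 else .036
    b=onplane(f,cv2.boxPoints(r),zz); print('cov',a,r,zz,onplane(f,[r[0]],zz)[0].round(4), b[:,:2].round(4).tolist())
E
```

```text
white [ 193  132   49   54 1180] [217.1 158.7]
white [ 262  158   43   48 1269] [283.2 181.3]
white [ 102  171   41   47 1258] [122.2 193.8]
white [278 220  21  30 173] [288.9 234.4]
cov 25.5 ((176.5, 235.0), (6.0, 5.0), 90.0) 0.005 [0.3216 0.1052 0.005 ] [[0.3316, 0.1141], [0.332, 0.0969], [0.3116, 0.0963], [0.3111, 0.1134]]
cov 16.0 ((290.0, 198.5), (5.0, 4.0), 90.0) 0.005 [ 0.4555 -0.2814  0.005 ] [[0.464, -0.2744], [0.4643, -0.2882], [0.4471, -0.2885], [0.4468, -0.2747]]
cov 28.0 ((268.5, 193.0), (6.0, 5.0), 90.0) 0.005 [ 0.4728 -0.2071  0.005 ] [[0.483, -0.1983], [0.4834, -0.2155], [0.4627, -0.2159], [0.4623, -0.1987]]
cov 86.0 ((121.28524017333984, 193.44967651367188), (21.72316551208496, 6.314200401306152), 79.99201965332031) 0.005 [0.4599 0.3016 0.005 ] [[0.4947, 0.3206], [0.499, 0.299], [0.4252, 0.2827], [0.421, 0.3043]]
cov 41.5 ((282.9730224609375, 181.7261505126953), (3.414030075073242, 20.870676040649414), 14.931416511535645) 0.005 [ 0.5129 -0.2562  0.005 ] [[0.4792, -0.2419], [0.5494, -0.2592], [0.5466, -0.2706], [0.4765, -0.2533]]
cov 17.0 ((297.10003662109375, 170.300
[... 6975 characters left out ...]
), -0.0) 0.005 [ 0.9434 -0.6248  0.005 ] [[0.9378, -0.5606], [0.9451, -0.5606], [0.9492, -0.6894], [0.9418, -0.6893]]
cov 1840.0 ((378.5, 85.5), (49.0, 59.0), 90.0) 0.005 [ 0.8606 -0.587   0.005 ] [[0.9464, -0.4824], [0.9529, -0.693], [0.7757, -0.6914], [0.7699, -0.4829]]
cov 16.0 ((452.50006103515625, 59.49999237060547), (5.656853675842285, 4.242640495300293), 45.0) 0.005 [ 0.9641 -0.854   0.005 ] [[0.9655, -0.8413], [0.9769, -0.8525], [0.9627, -0.8668], [0.9513, -0.8556]]
cov 1162.5 ((384.03668212890625, 45.82262420654297), (106.40300750732422, 16.184568405151367), 6.911227226257324) 0.005 [ 1.0058 -0.6075  0.005 ] [[0.994, -0.4156], [1.0534, -0.4223], [1.0187, -0.8018], [0.9591, -0.7936]]
```

View pics/crop1.png

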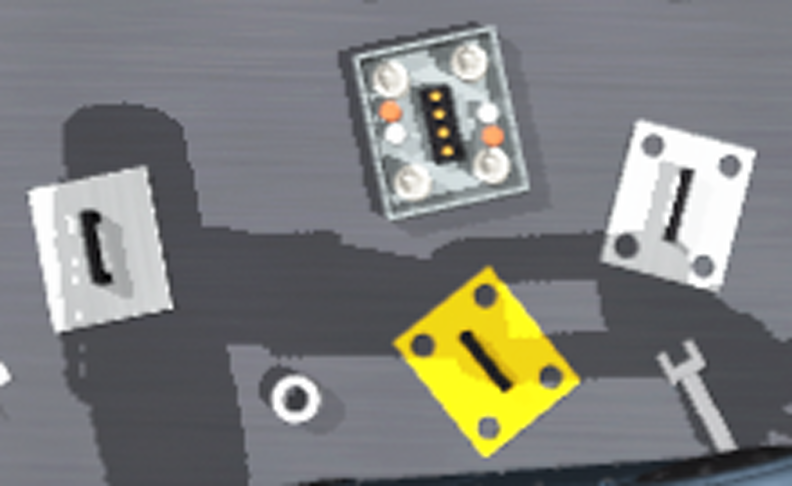

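The crop confirms it: the bare plate at crop (678,205) has four corner holes and its handle in the middle, so it is the cover. The plate at (100,248) has no holes and is the blank. Next I'll measure the tray using a stud overlay in both views, and work out the first move.

```bash
python3 - <<'E'
from h import *
f=load('top'); g=load('scene')
c=onplane(f,[(217.13+.0,158.60)],.032)[0]; yaw=np.radians(13.8)
print('tray',c.round(4))
R=np.array([[np.cos(yaw),-np.sin(yaw)],[np.sin(yaw),np.cos(yaw)]])
L=np.array([(50,38),(50,-38),(-50,-38),(-50,38)])/1000@R.T+c[:2]
out=[]
for F,x0,y0 in((f,185,125),(g,275,165)):
    k=6; im=cv2.resize(F['frame'][y0:y0+70,x0:x0+66,::-1],None,fx=k,fy=k,interpolation=cv2.INTER_CUBIC)
    for z,col in((.073,(0,0,255)),(.036,(255,0,0))):
        for p in proj(F,np.c_[L,np.full(4,z)]):
            q=((p-[x0,y0]+.5)*k).astype(int); cv2.drawMarker(im,tuple(int(v) for v in q),col,cv2.MARKER_CROSS,12,1)
    out.append(im)
cv2.imwrite('pics/tray.png',np.hstack(out))
cov=np.array([.5135,-.2563]); yc=np.radians(-13.6)
d=cov-telemetry.state()['eef_pos'][:2]
print('cover slide',d@[np.cos(yc),np.sin(yc)],d@[np.sin(yc),-np.cos(yc)],'rot',np.radians(23.08+13.6))
E
```

```text
tray [ 0.5844 -0.0293  0.032 ]
cover slide 0.18630746963176564 -0.3722583911187366 rot 0.6401867696315201
```

View pics/tray.png

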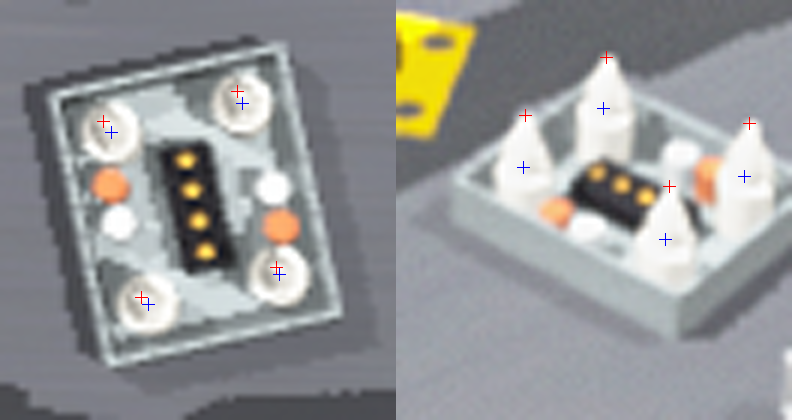

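The overlay fits: in the top view the shoulders at (110,131), (242,103), (147,304) and (279,276) lie on the blue marks, and in the scene view the tips lie within 1 px of the red marks. The tray is at (0.584, -0.029) with yaw 13.8°. I'll move above the cover handle.

>>> {"method": "apply_moves", "body": {"rows": [{"slide": [0,0,0],"rotation": [0,0,0.107]},{"slide": [0,0,0],"rotation": [0,0,0.107]},{"slide": [0,0,0],"rotation": [0,0,0.107]},{"slide": [0,0,0],"rotation": [0,0,0.107]},{"slide": [0,0,0],"rotation": [0,0,0.106]},{"slide": [0,0,0],"rotation": [0,0,0.106]},{"slide": [1.33,-2.66,0],"rotation": [0,0,0]},{"slide": [1.33,-2.66,0],"rotation": [0,0,0]},{"slide": [1.33,-2.66,0],"rotation": [0,0,0]},{"slide": [1.33,-2.66,0],"rotation": [0,0,0]},{"slide": [1.33,-2.66,0],"rotation": [0,0,0]},{"slide": [1.33,-2.66,0],"rotation": [0,0,0]},{"slide": [1.33,-2.66,0.5],"rotation": [0,0,0]},{"slide": [1.33,-2.66,1],"rotation": [0,0,0]},{"slide": [1.33,-2.66,1],"rotation": [0,0,0]},{"slide": [1.33,-2.66,1],"rotation": [0,0,0]},{"slide": [1.33,-2.66,1],"rotation": [0,0,0]},{"slide": [1.33,-2.66,1],"rotation": [0,0,0]},{"slide": [1.33,-2.66,1],"rotation": [0,0,0]},{"slide": [1.33,-2.66,0.5],"rotation": [0,0,0]}], "grip": 0}}

```text
clock: 2.1
eef_pos: [0.5135, -0.2552, 0.1512]
ee_rot: [-179.9, 0.1, -13.6]
wrist_force: [1.0, -1.1, 0.1]
grip_width: 1.001
grasp_force: 0.0
```

>>> {"method": "apply_moves", "body": {"rows": [{"slide": [0,0,0],"rotation": [0,0,0]},{"slide": [0,0,0],"rotation": [0,0,0]}]}}

```text
clock: 2.3
eef_pos: [0.5135, -0.2561, 0.1521]
ee_rot: [-180.0, 0.1, -13.5]
wrist_force: [1.2, 0.3, 0.3]
grip_width: 0.997
grasp_force: 0.0
```

>>> {"method": "apply_moves", "body": {"rows": [{"slide": [0,0,2],"rotation": [0,0,0]},{"slide": [0,0,2],"rotation": [0,0,0]},{"slide": [0,0,2],"rotation": [0,0,0]},{"slide": [0,0,2],"rotation": [0,0,0]},{"slide": [0,0,1.5],"rotation": [0,0,0]},{"slide": [0,0,1.5],"rotation": [0,0,0]},{"slide": [0,0,1],"rotation": [0,0,0]},{"slide": [0,0,1],"rotation": [0,0,0]},{"slide": [0,0,0.5],"rotation": [0,0,0]},{"slide": [0,0,0.4],"rotation": [0,0,0]},{"slide": [0,0,0],"rotation": [0,0,0]},{"slide": [0,0,0],"rotation": [0,0,0]}]}}

```text
clock: 3.5
eef_pos: [0.5138, -0.2569, 0.0139]
ee_rot: [180.0, -0.0, -13.6]
wrist_force: [-0.2, -0.3, -0.1]
grip_width: 0.998
grasp_force: 0.0
```

>>> {"method": "apply_moves", "body": {"rows": [{"slide": [0,0,0]},{"slide": [0,0,0]},{"slide": [0,0,0]},{"slide": [0,0,0]},{"slide": [0,0,0]},{"slide": [0,0,0]},{"slide": [0,0,0]},{"slide": [0,0,0]},{"slide": [0,0,0]},{"slide": [0,0,0]}], "grip": 1, "squeeze": 50}}

```text
schema error: expected keys slide, rotation
```

>>> {"method": "apply_moves", "body": {"rows": [{"slide": [0,0,0],"rotation": [0,0,0]},{"slide": [0,0,0],"rotation": [0,0,0]},{"slide": [0,0,0],"rotation": [0,0,0]},{"slide": [0,0,0],"rotation": [0,0,0]},{"slide": [0,0,0],"rotation": [0,0,0]},{"slide": [0,0,0],"rotation": [0,0,0]},{"slide": [0,0,0],"rotation": [0,0,0]},{"slide": [0,0,0],"rotation": [0,0,0]},{"slide": [0,0,0],"rotation": [0,0,0]},{"slide": [0,0,0],"rotation": [0,0,0]}], "grip": 1, "squeeze": 50}}

```text
clock: 4.5
eef_pos: [0.5135, -0.2567, 0.0136]
ee_rot: [-180.0, 0.0, -13.6]
wrist_force: [0.1, 0.1, -0.2]
grip_width: 0.174
grasp_force: 0.0
```

>>> {"method": "apply_moves", "body": {"rows": [{"slide": [0,0,0],"rotation": [0,0,0]},{"slide": [0,0,0],"rotation": [0,0,0]},{"slide": [0,0,0],"rotation": [0,0,0]},{"slide": [0,0,0],"rotation": [0,0,0]},{"slide": [0,0,0],"rotation": [0,0,0]}]}}

```text
clock: 5.0
eef_pos: [0.5136, -0.2569, 0.0136]
ee_rot: [180.0, -0.0, -13.6]
wrist_force: [-0.5, -0.9, -1.1]
grip_width: 0.131
grasp_force: 50.0
```

>>> {"method": "apply_moves", "body": {"rows": [{"slide": [0,0,-0.5],"rotation": [0,0,0]},{"slide": [0,0,-1],"rotation": [0,0,0]},{"slide": [0,0,-1.5],"rotation": [0,0,0]},{"slide": [0,0,-1.5],"rotation": [0,0,0]},{"slide": [0,0,-1.5],"rotation": [0,0,0]},{"slide": [0,0,-1.5],"rotation": [0,0,0]},{"slide": [0,0,-1.5],"rotation": [0,0,0]},{"slide": [0,0,-1.5],"rotation": [0,0,0]},{"slide": [0,0,-1],"rotation": [0,0,0]},{"slide": [0,0,-0.5],"rotation": [0,0,0]},{"slide": [0,0,0],"rotation": [0,0,0]},{"slide": [0,0,0],"rotation": [0,0,0]}]}}

```text
clock: 6.2
eef_pos: [0.5131, -0.2564, 0.1333]
ee_rot: [-180.0, 0.0, -13.6]
wrist_force: [0.4, -0.1, -1.7]
grip_width: 0.129
grasp_force: 50.0
```

```bash
python3 - <<'E'
from h import *
s=telemetry.state(); p=s['eef_pos']; print(p,s['ee_rot'])
y=np.radians(13.8); t=np.array([.5844,-.0293]); d=t-p[:2]
print('slide after turn',d@[np.cos(y),np.sin(y)],d@[np.sin(y),-np.cos(y)],'rot',np.radians(s['ee_rot'][2]-13.8))
E
```

```text
[ 0.51313843 -0.25643515  0.13326471] [-1.79977341e+02  4.80336003e-02 -1.35944609e+01]
slide after turn 0.12338388754542955 -0.20358045963152252 rot -0.4781235402557148
```

>>> {"method": "apply_moves", "body": {"rows": [{"slide": [0,0,0],"rotation": [0,0,-0.08]},{"slide": [0,0,0],"rotation": [0,0,-0.08]},{"slide": [0,0,0],"rotation": [0,0,-0.08]},{"slide": [0,0,0],"rotation": [0,0,-0.08]},{"slide": [0,0,0],"rotation": [0,0,-0.08]},{"slide": [0,0,0],"rotation": [0,0,-0.078]},{"slide": [0.5,-0.9,0],"rotation": [0,0,0]},{"slide": [1.03,-1.7,0],"rotation": [0,0,0]},{"slide": [1.03,-1.7,0],"rotation": [0,0,0]},{"slide": [1.03,-1.7,0],"rotation": [0,0,0]},{"slide": [1.03,-1.7,0],"rotation": [0,0,0]},{"slide": [1.03,-1.7,0],"rotation": [0,0,0]},{"slide": [1.03,-1.7,0],"rotation": [0,0,0]},{"slide": [1.03,-1.7,0],"rotation": [0,0,0]},{"slide": [1.03,-1.7,0],"rotation": [0,0,0]},{"slide": [1.03,-1.7,0],"rotation": [0,0,0]},{"slide": [1.03,-1.7,0],"rotation": [0,0,0]},{"slide": [1.03,-1.7,0],"rotation": [0,0,0]},{"slide": [0.51,-0.76,0],"rotation": [0,0,0]},{"slide": [0,0,0],"rotation": [0,0,0]}]}}

```text
clock: 8.2
eef_pos: [0.5846, -0.028, 0.1331]
ee_rot: [-180.0, 0.0, 13.9]
wrist_force: [-0.5, -1.1, -2.0]
grip_width: 0.133
grasp_force: 50.0
```

>>> {"method": "apply_moves", "body": {"rows": [{"slide": [0,0,0],"rotation": [0,0,0]},{"slide": [0,0,0],"rotation": [0,0,0]},{"slide": [0,0,0],"rotation": [0,0,0]}]}}

```text
clock: 8.5
eef_pos: [0.5846, -0.0304, 0.1335]
ee_rot: [180.0, 0.0, 13.7]
wrist_force: [-0.0, 0.1, -2.2]
grip_width: 0.133
grasp_force: 50.0
```

```bash
python3 - <<'E'
from h import *
f=grab('top'); g=grab('scene'); s=telemetry.state(); print(s['eef_pos'],s['ee_rot'])
p=s['eef_pos']; zt=p[2]-.0136+.005; y=np.radians(13.8)
a=np.array([np.cos(y),np.sin(y),0]); b=np.array([-np.sin(y),np.cos(y),0])
c=np.array([p[0],p[1],zt]); t=np.array([.5844,-.0293,.073])
C=[c+sx*.07*a+sy*.058*b for sx,sy in((1,1),(1,-1),(-1,-1),(-1,1))]
H=[c+sx*.05*a+sy*.038*b for sx,sy in((1,1),(1,-1),(-1,-1),(-1,1))]
S=[t+sx*.05*a+sy*.038*b for sx,sy in((1,1),(1,-1),(-1,-1),(-1,1))]
out=[]
for F in(f,g):
    ctr=proj(F,[c])[0].astype(int); x0,y0=ctr-[33,40]; k=6
    im=cv2.resize(F['frame'][y0:y0+80,x0:x0+66,::-1],None,fx=k,fy=k,interpolation=cv2.INTER_CUBIC)
    for P,col in((C,(0,0,255)),(H,(255,0,0)),(S,(0,160,0))):
        for q in proj(F,P):
            q=((q-[x0,y0]+.5)*k).astype(int); cv2.drawMarker(im,tuple(int(v) for v in q),col,cv2.MARKER_CROSS,12,1)
    out.append(im)
cv2.imwrite('pics/held.png',np.hstack(out))
E
```

```text
[ 0.58466798 -0.03029924  0.1335913 ] [1.79996874e+02 4.03388415e-03 1.37273196e+01]
```

View pics/held.png

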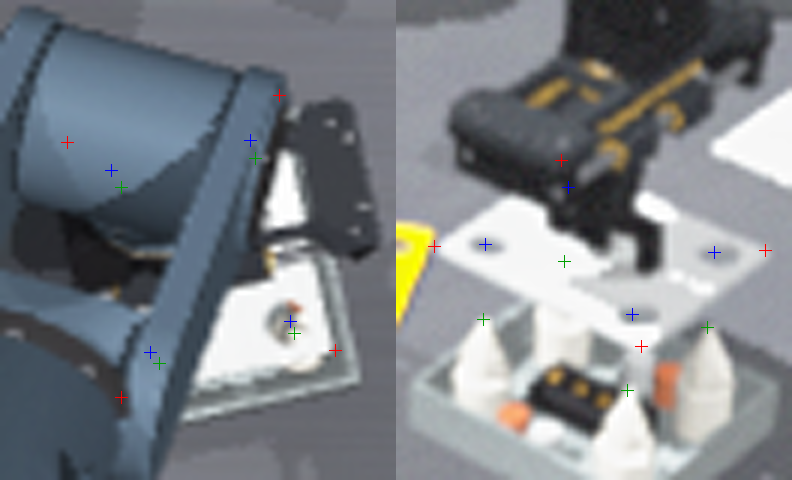

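The held view shows the cover level above the studs. Its holes in the scene crop, at (490,242), (720,252) and (635,312), sit about 4 zoomed px right of prediction, and the stud tips lie on their marks. I'll quantify the hole offset.

```bash
python3 - <<'E'
from h import *
g=load('scene'); f=load('top'); p=telemetry.state()['eef_pos']; print(p)
y=np.radians(13.73); a=np.array([np.cos(y),np.sin(y),0]); b=np.array([-np.sin(y),np.cos(y),0])
c=np.array([p[0],p[1],p[2]-.0086])
for n,F in(('scene',g),('top',f)):
    v=cv2.cvtColor(F['frame'],cv2.COLOR_RGB2GRAY).astype(float)
    for sx in(1,-1):
        for sy in(1,-1):
            h=c+sx*.05*a+sy*.038*b-[0,0,.001]; q=proj(F,[h])[0]; x0,y0=(q+.5).astype(int)-6
            w=v[y0:y0+13,x0:x0+13]; hi=np.percentile(w,85); 
            if hi<200 : continue
            wt=np.clip(hi-20-w,0,None); wt=(wt>30)*wt
            n_,l,s,ce=cv2.connectedComponentsWithStats((wt>0).astype(np.uint8))
            k=l[6,6] or l[6,7] or l[5,6]
            yy,xx=np.nonzero(l==k); ww=np.minimum(wt[yy,xx],60); m=np.array([(xx*ww).sum(),(yy*ww).sum()])/ww.sum()+[x0,y0]
            print(n,sx,sy,'px off',(m-q).round(2),len(xx),'world',((onplane(F,[m],h[2])[0]-h)*1000).round(1))
E
```

```text
[ 0.58466798 -0.03029924  0.1335913 ]
scene 1 1 px off [0.41 0.28] 6 world [ 2. -0.  0.]
scene 1 -1 px off [ 1.07 -0.09] 19 world [1.6 3.1 0. ]
scene -1 -1 px off [0.34 0.07] 9 world [1.  0.7 0. ]
top -1 -1 px off [-1.29 -0.12] 30 world [ 0.3  4.1 -0. ]
```

>>> {"method": "apply_moves", "body": {"rows": [{"slide": [-0.1,0.05,0],"rotation": [0,0,0]},{"slide": [0,0,1],"rotation": [0,0,0]},{"slide": [0,0,1],"rotation": [0,0,0]},{"slide": [0,0,1],"rotation": [0,0,0]},{"slide": [0,0,1],"rotation": [0,0,0]},{"slide": [0,0,0.5],"rotation": [0,0,0]},{"slide": [0,0,0.5],"rotation": [0,0,0]},{"slide": [0,0,0.4],"rotation": [0,0,0]},{"slide": [0,0,0.4],"rotation": [0,0,0]},{"slide": [0,0,0],"rotation": [0,0,0]},{"slide": [0,0,0],"rotation": [0,0,0]},{"slide": [0,0,0],"rotation": [0,0,0]}]}}

```text
clock: 9.8
eef_pos: [0.5842, -0.0304, 0.0759]
ee_rot: [180.0, -0.0, 13.8]
wrist_force: [0.6, -0.5, -2.0]
grip_width: 0.131
grasp_force: 50.0
```

```bash
python3 - <<'E'
from h import *
g=grab('scene'); s=telemetry.state(); print(s['eef_pos'],s['wrist_force'],s['moment'])
q=proj(g,[s['eef_pos']])[0].astype(int); im=g['frame'][q[1]-25:q[1]+35,q[0]-40:q[0]+40,::-1]
cv2.imwrite('pics/low.png',cv2.resize(im,None,fx=9,fy=9,interpolation=cv2.INTER_CUBIC))
E
```

```text
[ 0.584189   -0.0303681   0.07590686] [ 6.94336742e-04 -3.66341912e-01 -2.70307113e+00] [ 0.03750831  0.00812375 -0.02375198]
```

View pics/low.png

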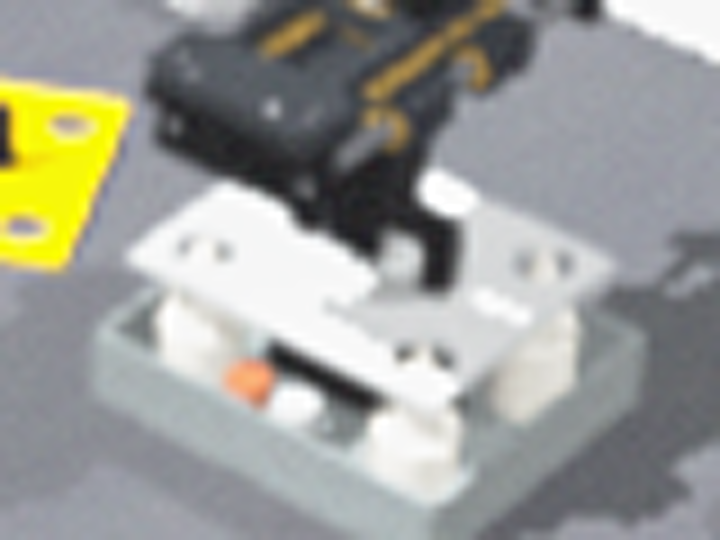

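The stud tips show centred inside the three visible holes, at (205,250), (545,262) and (425,357), with no side force. I'll lower further and watch the force.

>>> {"method": "apply_moves", "body": {"rows": [{"slide": [0,0,0.3],"rotation": [0,0,0]},{"slide": [0,0,0.3],"rotation": [0,0,0]},{"slide": [0,0,0.2],"rotation": [0,0,0]},{"slide": [0,0,0.2],"rotation": [0,0,0]},{"slide": [0,0,0],"rotation": [0,0,0]},{"slide": [0,0,0],"rotation": [0,0,0]}]}}

```text
clock: 10.45
eef_pos: [0.5845, -0.0305, 0.0656]
ee_rot: [180.0, -0.1, 13.8]
wrist_force: [1.1, -0.0, -2.5]
grip_width: 0.13
grasp_force: 50.0
```

>>> {"method": "apply_moves", "body": {"rows": [{"slide": [0,0,0.2],"rotation": [0,0,0]},{"slide": [0,0,0.2],"rotation": [0,0,0]},{"slide": [0,0,0],"rotation": [0,0,0]},{"slide": [0,0,0],"rotation": [0,0,0]}]}}

```text
clock: 10.85
eef_pos: [0.5851, -0.0306, 0.0625]
ee_rot: [179.9, -0.1, 13.8]
wrist_force: [2.0, -0.1, 4.8]
grip_width: 0.136
grasp_force: 50.0
```

>>> {"method": "apply_moves", "body": {"rows": [{"slide": [0,0,0.2],"rotation": [0,0,0]},{"slide": [0,0,0.2],"rotation": [0,0,0]},{"slide": [0,0,0],"rotation": [0,0,0]},{"slide": [0,0,0],"rotation": [0,0,0]}]}}

```text
clock: 11.25
eef_pos: [0.585, -0.0307, 0.0585]
ee_rot: [179.9, -0.1, 13.8]
wrist_force: [0.6, -1.6, 5.2]
grip_width: 0.133
grasp_force: 50.0
```

>>> {"method": "apply_moves", "body": {"rows": [{"slide": [0,0,0.2],"rotation": [0,0,0]},{"slide": [0,0,0.2],"rotation": [0,0,0]},{"slide": [0,0,0],"rotation": [0,0,0]},{"slide": [0,0,0],"rotation": [0,0,0]}]}}

```text
clock: 11.65
eef_pos: [0.5847, -0.0307, 0.054]
ee_rot: [179.9, -0.1, 13.8]
wrist_force: [2.5, -1.1, 4.0]
grip_width: 0.132
grasp_force: 50.0
```

>>> {"method": "apply_moves", "body": {"rows": [{"slide": [0,0,0.2],"rotation": [0,0,0]},{"slide": [0,0,0.2],"rotation": [0,0,0]},{"slide": [0,0,0],"rotation": [0,0,0]},{"slide": [0,0,0],"rotation": [0,0,0]}]}}

```text
clock: 12.05
eef_pos: [0.5839, -0.0302, 0.0495]
ee_rot: [-180.0, 0.0, 13.8]
wrist_force: [1.3, -1.0, 4.7]
grip_width: 0.131
grasp_force: 50.0
```

>>> {"method": "apply_moves", "body": {"rows": [{"slide": [0,0,0.1],"rotation": [0,0,0]},{"slide": [0,0,0.1],"rotation": [0,0,0]},{"slide": [0,0,0],"rotation": [0,0,0]},{"slide": [0,0,0],"rotation": [0,0,0]}]}}

```text
clock: 12.45
eef_pos: [0.584, -0.0302, 0.0495]
ee_rot: [180.0, -0.0, 13.8]
wrist_force: [-2.0, -0.2, 18.1]
grip_width: 0.134
grasp_force: 50.0
```

It is seated at the expected height (TCP 0.0495) with a firm stop. I'll press slightly more, then tug gently to check that the catches hold.

>>> {"method": "apply_moves", "body": {"rows": [{"slide": [0,0,0.1],"rotation": [0,0,0]},{"slide": [0,0,0],"rotation": [0,0,0]},{"slide": [0,0,0],"rotation": [0,0,0]},{"slide": [0,0,0],"rotation": [0,0,0]}]}}

```text
clock: 12.85
eef_pos: [0.584, -0.0302, 0.0494]
ee_rot: [180.0, -0.0, 13.8]
wrist_force: [-2.7, 0.3, 23.3]
grip_width: 0.128
grasp_force: 50.0
```

>>> {"method": "apply_moves", "body": {"rows": [{"slide": [0,0,-0.15],"rotation": [0,0,0]},{"slide": [0,0,-0.15],"rotation": [0,0,0]},{"slide": [0,0,0],"rotation": [0,0,0]},{"slide": [0,0,0],"rotation": [0,0,0]},{"slide": [0,0,0],"rotation": [0,0,0]}]}}

```text
clock: 13.35
eef_pos: [0.5834, -0.03, 0.0495]
ee_rot: [-179.9, 0.1, 13.8]
wrist_force: [0.4, -1.0, 7.9]
grip_width: 0.134
grasp_force: 50.0
```

>>> {"method": "apply_moves", "body": {"rows": [{"slide": [0,0,-0.1],"rotation": [0,0,0]},{"slide": [0,0,-0.1],"rotation": [0,0,0]},{"slide": [0,0,0],"rotation": [0,0,0]},{"slide": [0,0,0],"rotation": [0,0,0]},{"slide": [0,0,0],"rotation": [0,0,0]}]}}

```text
clock: 13.85
eef_pos: [0.5833, -0.0301, 0.051]
ee_rot: [-180.0, 0.1, 13.8]
wrist_force: [2.2, 0.1, -4.1]
grip_width: 0.132
grasp_force: 50.0
```

>>> {"method": "apply_moves", "body": {"rows": [{"slide": [0,0,-0.1],"rotation": [0,0,0]},{"slide": [0,0,-0.1],"rotation": [0,0,0]},{"slide": [0,0,0],"rotation": [0,0,0]},{"slide": [0,0,0],"rotation": [0,0,0]}]}}

```text
clock: 14.25
eef_pos: [0.5833, -0.0302, 0.0516]
ee_rot: [-179.9, 0.1, 13.8]
wrist_force: [4.1, -0.4, -18.3]
grip_width: 0.133
grasp_force: 50.0
```

>>> {"method": "apply_moves", "body": {"rows": [{"slide": [0,0,0.2],"rotation": [0,0,0]},{"slide": [0,0,0.2],"rotation": [0,0,0]},{"slide": [0,0,0.2],"rotation": [0,0,0]},{"slide": [0,0,0],"rotation": [0,0,0]},{"slide": [0,0,0],"rotation": [0,0,0]},{"slide": [0,0,0],"rotation": [0,0,0]}]}}

```text
clock: 14.85
eef_pos: [0.5835, -0.0302, 0.0495]
ee_rot: [180.0, 0.0, 13.8]
wrist_force: [-1.9, 0.2, 4.7]
grip_width: 0.132
grasp_force: 50.0
```

The tug met 18 N at the 2 mm play, so the catches are engaged. I'll press home once more, relax, release and retreat upwards.

>>> {"method": "apply_moves", "body": {"rows": [{"slide": [0,0,0.2],"rotation": [0,0,0]},{"slide": [0,0,0],"rotation": [0,0,0]},{"slide": [0,0,0],"rotation": [0,0,0]},{"slide": [0,0,-0.2],"rotation": [0,0,0]},{"slide": [0,0,0],"rotation": [0,0,0]},{"slide": [0,0,0],"rotation": [0,0,0]}]}}

```text
clock: 15.45
eef_pos: [0.5838, -0.0302, 0.0495]
ee_rot: [180.0, -0.0, 13.8]
wrist_force: [-3.6, 0.7, 11.3]
grip_width: 0.133
grasp_force: 50.0
```

>>> {"method": "apply_moves", "body": {"rows": [{"slide": [0,0,0],"rotation": [0,0,0]},{"slide": [0,0,0],"rotation": [0,0,0]},{"slide": [0,0,0],"rotation": [0,0,0]},{"slide": [0,0,0],"rotation": [0,0,0]},{"slide": [0,0,0],"rotation": [0,0,0]},{"slide": [0,0,0],"rotation": [0,0,0]},{"slide": [0,0,0],"rotation": [0,0,0]},{"slide": [0,0,0],"rotation": [0,0,0]}], "grip": 0.5}}

```text
clock: 16.25
eef_pos: [0.5839, -0.0303, 0.0475]
ee_rot: [-180.0, 0.0, 13.8]
wrist_force: [0.6, 0.1, -0.1]
grip_width: 0.494
grasp_force: 0.0
```

>>> {"method": "apply_moves", "body": {"rows": [{"slide": [0,0,-0.5],"rotation": [0,0,0]},{"slide": [0,0,-1],"rotation": [0,0,0]},{"slide": [0,0,-1.5],"rotation": [0,0,0]},{"slide": [0,0,-2],"rotation": [0,0,0]},{"slide": [0,0,-2],"rotation": [0,0,0]},{"slide": [0,0,-2],"rotation": [0,0,0]},{"slide": [0,0,-2],"rotation": [0,0,0]},{"slide": [0,0,-2],"rotation": [0,0,0]},{"slide": [-2,2,0],"rotation": [0,0,0]},{"slide": [-2,2,0],"rotation": [0,0,0]},{"slide": [-2,2,0],"rotation": [0,0,0]},{"slide": [-2,2,0],"rotation": [0,0,0]},{"slide": [-2,2,0],"rotation": [0,0,0]},{"slide": [-2,2,0],"rotation": [0,0,0]},{"slide": [-1,2,0],"rotation": [0,0,0]},{"slide": [0,2,0],"rotation": [0,0,0]},{"slide": [0,0,0],"rotation": [0,0,0]},{"slide": [0,0,0],"rotation": [0,0,0]}]}}

```text
clock: 18.05
eef_pos: [0.4964, -0.2168, 0.1778]
ee_rot: [-180.0, -0.0, 13.8]
wrist_force: [-0.2, 0.1, 0.4]
grip_width: 0.501
grasp_force: 0.0
```

```bash
python3 - <<'E'
from h import *
g=grab('scene'); f=grab('top'); s=telemetry.state(); print(s['clock'],s['eef_pos'],s['wrist_force'])
o=[]
for F in(g,f):
    q=proj(F,[[.5844,-.0293,.05]])[0].astype(int)
    o.append(cv2.resize(F['frame'][q[1]-32:q[1]+32,q[0]-32:q[0]+32,::-1],None,fx=6,fy=6,interpolation=cv2.INTER_CUBIC))
cv2.imwrite('pics/end.png',np.hstack(o))
E
```

```text
18.15 [ 0.49595311 -0.21562764  0.17751541] [ 0.35529744 -0.02519887 -0.10233153]
```

View pics/end.png

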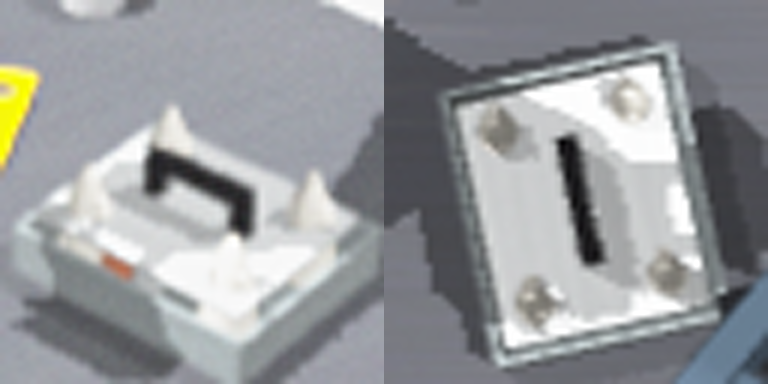

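The final view shows all four studs through the holes, at (175,130), (90,200), (315,200) and (235,258). The plate is level at the rim and the arm is clear. Handing in.

```bash
python3 -c "
from station import order; print(order.close_job())"
```

```text
the job is handed in; nothing more can be done
None
```

The plate with the corner holes is pressed fully home on all four studs and released; a brief upward tug of about 18 N before release did not pull it off. The blank plate was not touched, and the job was handed in at about 18 s.

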